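# Pack flask stoppers alternately in the tray

## Task

Finish packing the row of white flask stoppers in the blue tray, alternately plug up and plug down so that they interlock. Stand the loose white stopper that lies plug up in the empty end of the tray, and put the one that lies plug down in the gap between the two, so that its plug reaches the tray floor and its brim overlaps the brims of both neighbours. Keep every stopper the way up it already is.

Things in the scene. Friction and masses are not known exactly. Their poses are not given: they have to be found in the camera images.
- tray: Fixed low tray of blue plastic, 108 mm wide (its x axis) by 192 mm long (its y axis), walls 4 mm thick and 10 mm high in all, floor 4 mm thick. Origin: centre of its underside on the bench; z up. The row of stoppers runs along its y axis: one stopper stands already at the +y end, about 53 mm from the middle; the -y end and the middle are empty.
- stopper_in: White hat-shaped flask stopper that stands plug up in the tray from the start and stays there: a round brim 64 mm across and 8 mm thick, flat on the tray floor, with a round plug 22 mm across rising 26 mm from its middle (34 mm in all, thin red band). Loose, 55 to 115 g. Origin: centre of its underside (the brim's flat face); z up along the plug.
- stopper_up: Loose white stopper of the same shape, size and mass, lying on the open bench plug up: brim 64 x 8 mm on the bench, plug 22 mm across above it from 8 to 34 mm height. Origin: centre of its underside (the brim's flat face); z up along the plug. Best pinched by the plug. The black rubber stopper and the glass dish nearby are not part of the job.
- stopper_down: Loose white stopper of the same shape, size and mass, standing plug down on the open bench: plug 22 mm across from 0 to 26 mm height, brim 64 mm across on top from 26 to 34 mm, so from above a plain white disc. Origin: centre of its underside (the plug's free end); z up. Pinch it across the brim; in the tray fingers have room only at the brim's two sides across the row (tray x).
There are look-alikes about, which are no part of the job. Leave any purple or turquoise look-alike of the stopper_down alone.

How it is judged:
At the end, for the whole second after the job is handed in: All three on the tray floor (within 4 mm), tilt under 0.15 rad, at rest; stopper_in at the +y end, stopper_up at the -y end (each 30 mm or more from mid-tray along y, centres over 85 mm apart); stopper_down between, its centre under 64 mm from each neighbour's (angle between each of stopper_in, stopper_up, stopper_down's own z axis and vertical below 0.15 rad and z of stopper_in in the frame of tray between 0.002 and 0.008 m and z of stopper_up in the frame of tray between 0.002 and 0.008 m and z of stopper_down in the frame of tray between 0.002 and 0.008 m and y of stopper_up in the frame of tray below -0.03 m and y of stopper_in in the frame of tray above 0.03 m and horizontal distance between stopper_in and stopper_up above 0.085 m and horizontal distance between stopper_down and stopper_in below 0.064 m and horizontal distance between stopper_down and stopper_up below 0.064 m and linear speed of each of stopper_up, stopper_down below 0.02 m/s); the robot touches nothing.
It also fails if it takes over 58 s, if anything falls off the work surface, if the arm or the gripper's body presses on something with over 40 N, if the wrist force passes 120 N, or if a joint passes its speed limit or range.

## Robot

A 6-joint arm with a two-finger parallel gripper is mounted at the origin on the work surface. World frame = base frame: x ahead of the robot, y to its left, z up, the work surface at z = 0. Lengths are in m, angles in rad, forces in N, time in s.
With the tool pointing down it reaches from about 0.25 to 0.8 m from the base axis. Payload 8.5 kg.
Tool frame: the origin (TCP) lies at the very end of the fingers, on their centre line; the grasp point (between the pads) lies 19 mm behind it; z points along the fingers, x is the direction in which the jaws open and shut, and the axes are right-handed (so a half turn about z gives the same grasp; the last joint's range is limited). The gripper opens to 85 mm and grips with 20 to 120 N. Pads are 22 mm wide; open, the fingers measure 114 mm over their backs; the gripper's body (76 mm by 85 mm) begins 54 mm behind the grasp point. The pads swing forward as they close: fully open they stand 13 mm farther back than shut.
Start: joints at [-1.309, 0.238, -0.013, 1.319, 0, 1.571], TCP at [0.136, -0.507, 0.231] pointing down, gripper open.
Joint ranges: [-2.66, 2.66], [-1.03, 1.9], [-1.14, 1.46], [-1.82, 2.27], [-1.45, 1.34], [-3.14, 3.14]. Speed limits (rad/s): [2.22, 2.22, 2.79, 3.14, 3.14, 3.14].

## Interface

Orientations are given as a rotation vector (axis times angle).
In Python, from cell import * gives the robot as it stands.
- The arm moves only by the tool servo_tool, never from a script. Its argument "plan" is text: rows parted by semicolons, each of 7 numbers parted by spaces: the shift along the world's x, y, z in m, then the turn, a rotation vector about the world's x, y, z in rad, then the finger opening in m, from 0 to 0.0854. In form: x y z wx wy wz fingers; .... A call has 1 to 12 rows; each row shifts and turns the commanded pose from where the row before left it; what a row does not reach is not made up. A row lasts 1/12 s, in which the tool goes at most 41.7 mm and 7.16 degrees, less where a joint would pass 70% of its speed; a pose out of reach is approached as far as the arm can. A call with a gripper value outside its range is refused whole. The fingers move at their own pace and stop on an object; the grip force is fixed at half the most. Time passes only in rows, so rows that do not move let the fingers close. It gives the time, the measured TCP pose, the force and the opening at its end, in the units of the state.
- state(): the state, without advancing time (a new reading comes with each control period).
- capture(name): name is "scene" or "top"; returns a dict with "color" (400x640x3 uint8, red, green, blue), "fx", "fy", "cx", "cy" (pixels), "R" (3x3) and "t" (3): a world point X has camera coordinates R X + t. Camera axes: x right, y down, z forward; pixel columns grow to the right and rows downward; lengths in m; the calibration is good to about 2 mm. A picture is of the moment at which its call begins. There is no depth.
- hand_in(): hands the job in, once; it reports no verdict.
Trained networks look in a picture, given as the dict that the camera call returned (one of the last four; its "shot" number tells which), for a name from the list of things; names that differ only in an ending like _2 or _b are one class to them, and where a whole thing is asked for, a point or a joint stands for the part that bears it (a point fixed in the world has none). Each returns a list of dicts, best first, with "conf" (0 to 1); they miss things now and then, are a little off and sometimes report something else, mostly with a low value. They report only what shows in the picture. A call takes as long as a camera call. They do not tell look-alikes from the thing itself.
- masks_of(name, picture): "pixels" (400x640 bool, what is visible of it) and "rect" ([left, top, width, height] in pixels, round what is visible of it).
- mark_of(name, picture): "uv" ([column, row] in pixels: a listed point, or the origin of a listed thing).
The state is a dict: "time": time; "q": joint angles; "joint_vel": joint speeds; "joint_torque": joint torques, N m; "eef_pos": TCP position; "tcp_rot": TCP orientation; "ft_force": force on the tool from outside, world axes, zero at the start; "wrist_torque": the same for the moment, N m; "grip_width": finger opening in m.
Only numpy, scipy, OpenCV 4.12 (cv2) and the standard library are available. Lean on these libraries where they do the work, as an engineer would, in place of code of your own. Each camera call takes 0.05 s, during which the arm holds its last target. There are 200 camera calls.

## Working session

There is one attempt and no reset: what is moved stays moved. The work goes in short steps, Python scripts to look and compute and a tool call to move; the robot and the scene stay as the last step left them, time stands still between calls to the robot, and variables do not carry over. Pictures are saved under pics/ and viewed, about 8 in all and at most 12, crops included, and the job is handed in when it is done.

Besides the shell and the picture viewer there is one more tool, called after "Call:" as a command line: name --argument value ..., lists and objects as JSON in quotes. servo_tool: Moves the arm, as the interface text tells. Its arguments: {"type":"object","properties":{"plan":{"type":"string"}},"required":["plan"]}

```bash
mkdir -p pics; cat > h.py <<'E'
from cell import *
import numpy as np, cv2
def ray(p,uv,z):
    d=p["R"].T@np.array([(uv[0]-p["cx"])/p["fx"],(uv[1]-p["cy"])/p["fy"],1]); c=-p["R"].T@p["t"]
    return (c+d*(z-c[2])/d[2])
def proj(p,X):
    c=p["R"]@np.array(X)+p["t"]; return np.array([p["fx"]*c[0]/c[2]+p["cx"],p["fy"]*c[1]/c[2]+p["cy"]])
E
python3 - <<'E'
from h import *
s=state(); print({k:np.round(v,3) for k,v in s.items()})
for n in ["top","scene"]:
    p=capture(n); cv2.imwrite(f"pics/{n}0.png",p["color"][:,:,::-1]); print(n,p["R"].round(3).tolist(),p["t"],p["fx"])
    for o in ["tray","stopper_in","stopper_up","stopper_down"]:
        for m in masks_of(o,p): print(o,"mask",m["rect"],round(m["conf"],2))
        for m in mark_of(o,p): print(o,"mark",np.round(m["uv"]),round(m["conf"],2),ray(p,m["uv"],0).round(3))
E
```

```text
{'time': np.float64(0.0), 'q': array([-1.309,  0.239, -0.014,  1.319, -0.   ,  1.571]), 'joint_vel': array([ 0.002,  0.001,  0.001,  0.002, -0.001, -0.001]), 'joint_torque': array([ 1.0000e-03, -5.3878e+01,  3.4644e+01,  1.8000e-02,  0.0000e+00,
       -0.0000e+00]), 'eef_pos': array([ 0.136, -0.507,  0.231]), 'tcp_rot': array([-2.492e+00,  1.912e+00,  2.000e-03]), 'ft_force': array([0.825, 0.532, 0.42 ]), 'wrist_torque': array([ 0.004,  0.04 , -0.026]), 'grip_width': np.float64(0.086)}
top [[-0.008, -1.0, 0.012], [-0.993, 0.006, -0.118], [0.118, -0.013, -0.993]] [0.0520256  0.56263451 0.92864645] 446.0010334634882
tray mask [280.3, 206.9, 96.7, 75.9] 0.88
tray mark [328. 246.] 0.59 [0.455 0.038 0.   ]
stopper_in mask [289.7, 236.7, 27.1, 26.8] 0.87
stopper_in mark [303. 250.] 0.98 [0.447 0.094 0.   ]
stopper_up mask [384.0, 144.5, 28.1, 27.4] 0.94
stopper_up mark [394. 159.] 0.62 [ 0.649 -0.114  0.   ]
stopper_down mask [182.3, 143.1, 34.6, 28.1] 0.88
stopper_down mask [190.2, 193.1, 34.5, 29.4] 0.74
stopper_down mask [142.4, 232.6, 31.5, 31.0] 0.72
stopper_down mask [142.4, 185.0, 
[... 489 characters left out ...]
9, 23.9, 15.7] 0.52
stopper_in mask [296.4, 244.9, 24.0, 23.0] 0.24
stopper_in mark [305. 179.] 0.85 [0.453 0.092 0.   ]
stopper_up mask [295.0, 241.1, 25.7, 25.5] 0.62
stopper_up mark [311. 255.] 0.78 [ 0.661 -0.107 -0.   ]
stopper_down mask [394.9, 158.1, 22.3, 15.4] 0.71
stopper_down mask [392.1, 129.8, 17.4, 14.3] 0.69
stopper_down mask [359.3, 116.7, 22.5, 17.0] 0.55
stopper_down mask [363.4, 142.2, 18.9, 16.0] 0.49
stopper_down mark [368. 130.] 0.8 [0.438 0.409 0.   ]
stopper_down mark [372. 155.] 0.62 [ 0.532  0.311 -0.   ]
stopper_down mark [304. 179.] 0.53 [0.451 0.091 0.   ]
stopper_down mark [398. 147.] 0.51 [0.568 0.398 0.   ]
stopper_down mark [400. 173.] 0.5 [0.646 0.295 0.   ]
```

```bash
python3 - <<'E'
import cv2
a=cv2.imread("pics/top0.png")[110:300,120:450]; cv2.imwrite("pics/top0c.png",cv2.resize(a,None,fx=2.4,fy=2.4,interpolation=cv2.INTER_CUBIC))
a=cv2.imread("pics/scene0.png")[100:280,220:460]; cv2.imwrite("pics/scene0c.png",cv2.resize(a,None,fx=3.2,fy=3.2,interpolation=cv2.INTER_CUBIC))
E
```

```text
(no output)
```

View pics/top0c.png

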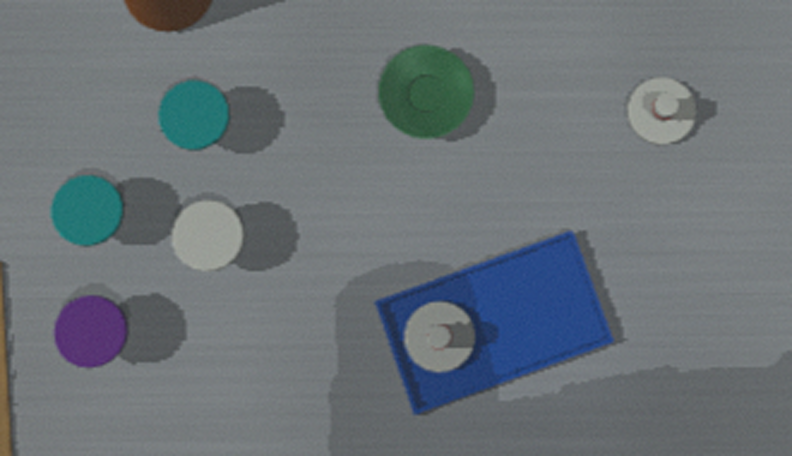

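View pics/scene0c.png

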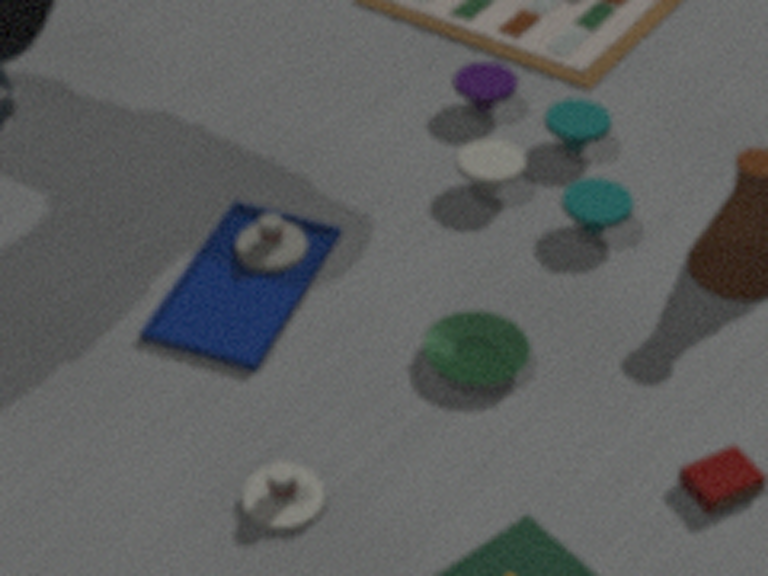

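The top view shows the candidates. White plug-up stopper at (396,156), which is stopper_up. Plug-down discs: white at (206,208), which is stopper_down by colour, turquoise at (201,158) and (157,197), and purple at (158,248). Another white stopper stands in the tray at (303,250), which is stopper_in. I'll measure these precisely with both cameras.

```bash
cat >> h.py <<'E'
from scipy.optimize import least_squares
def ringfit(p,uv0,z,r=0.032,rad=24,thr=None):
    """fit projected disc (radius r at height z) to white blob near uv0; score = brightness inside minus ring outside"""
    im=cv2.cvtColor(p["color"],cv2.COLOR_RGB2GRAY).astype(np.float32); im=cv2.GaussianBlur(im,(0,0),1.0)
    gx=cv2.Sobel(im,cv2.CV_32F,1,0); gy=cv2.Sobel(im,cv2.CV_32F,0,1)
    X0=ray(p,uv0,z); a=np.linspace(0,2*np.pi,120,endpoint=False)
    def score(x,y):
        def samp(rr):
            q=np.array([proj(p,[x+rr*np.cos(t),y+rr*np.sin(t),z]) for t in a],np.float32)
            return cv2.remap(im,q[:,:1],q[:,1:],cv2.INTER_LINEAR).ravel()
        return np.mean(np.clip(samp(r-.003)-samp(r+.003),0,60))
    best=X0[:2]
    for st in (.004,.001):
        g=[(score(best[0]+i*st,best[1]+j*st),best[0]+i*st,best[1]+j*st) for i in range(-4,5) for j in range(-4,5)]
        m=max(g); best=np.array(m[1:])
    return best,m[0]
def measure(p,dets):
    return {k:ringfit(p,proj(p,v[:3]),v[2]) for k,v in dets.items()}
def traybox(p):
    h=cv2.cvtColor(p["color"],cv2.COLOR_RGB2HSV); m=((h[...,0]>105)&(h[...,0]<125)&(h[...,1]>130)).astype(np.uint8)
    n,l,s,c=cv2.connectedComponentsWithStats(m); i=1+np.argmax(s[1:,4])
    cs,_=cv2.findContours((l==i).astype(np.uint8),cv2.RETR_EXTERNAL,cv2.CHAIN_APPROX_NONE)
    q=max(cs,key=cv2.contourArea).reshape(-1,2); W=np.array([ray(p,u,0.010)[:2] for u in q],np.float32)*1000
    return cv2.minAreaRect(W)
E
python3 - <<'E'
from h import *
D={"up":(.65,-.108,.008),"down":(.537,.304,.034),"in":(.447,.092,.012)}
for n in ["top","scene"]:
    p=capture(n); print(n,(-p["R"].T@p["t"]).round(2),traybox(p))
    for k,(b,s) in measure(p,D).items(): print(k,b.round(4),round(float(s),1))
    if n=="top":
        for k,u in {"up":(396,156),"down":(206,208),"in":(303,250)}.items(): print(k, ray(p,u,D[k][2]).round(3))
E
```

```text
top [0.45 0.06 0.99] ((460.43609619140625, 43.53325653076172), (107.1910171508789, 190.66510009765625), 19.280900955200195)
up [ 0.655 -0.114] 28.9
down [0.538 0.3  ] 38.7
in [0.447 0.094] 54.7
up [ 0.654 -0.116  0.008]
down [0.538 0.299 0.034]
in [0.447 0.093 0.012]
scene [ 1.19 -0.65  0.91] ((467.02734375, 40.25035095214844), (106.4500503540039, 191.2330322265625), 19.626338958740234)
up [ 0.657 -0.114] 16.5
down [0.541 0.301] 17.1
in [0.45  0.093] 23.0
```

Call:
servo_tool --plan "0.0217 0.0164 -0.0038 0 0 0.0687 0.06;0.0217 0.0164 -0.0038 0 0 0.0687 0.06;0.0217 0.0164 -0.0038 0 0 0.0687 0.06;0.0217 0.0164 -0.0038 0 0 0.0687 0.06;0.0217 0.0164 -0.0038 0 0 0.0687 0.06;0.0217 0.0164 -0.0038 0 0 0.0687 0.06;0.0217 0.0164 -0.0038 0 0 0.0687 0.06;0.0217 0.0164 -0.0038 0 0 0.0687 0.06;0.0217 0.0164 -0.0038 0 0 0.0687 0.06;0.0217 0.0164 -0.0038 0 0 0.0687 0.06;0.0217 0.0164 -0.0038 0 0 0.0687 0.06;0.0217 0.0164 -0.0038 0 0 0.0687 0.06"

```text
time: 2.0
eef_pos: [0.3973, -0.3093, 0.1856]
tcp_rot: [3.051, -0.748, 0.0]
ft_force: [-0.2, -0.5, 1.0]
grip_width: 0.0598
```

Call:
servo_tool --plan "0.0217 0.0164 -0.0038 0 0 0.0687 0.06;0.0217 0.0164 -0.0038 0 0 0.0687 0.06;0.0217 0.0164 -0.0038 0 0 0.0687 0.06;0.0217 0.0164 -0.0038 0 0 0.0687 0.06;0.0217 0.0164 -0.0038 0 0 0.0687 0.06;0.0217 0.0164 -0.0038 0 0 0.0687 0.06;0.0217 0.0164 -0.0038 0 0 0.0687 0.06;0.0217 0.0164 -0.0038 0 0 0.0687 0.06;0.0217 0.0164 -0.0038 0 0 0.0687 0.06;0.0217 0.0164 -0.0038 0 0 0.0687 0.06;0.0217 0.0164 -0.0038 0 0 0.0687 0.06;0 0 0 0 0 0 0.06"

```text
time: 3.0
eef_pos: [0.638, -0.1269, 0.1425]
tcp_rot: [-3.11, -0.435, -0.001]
ft_force: [-2.0, 0.6, -0.5]
grip_width: 0.0601
```

Call:
servo_tool --plan "0.009 0.0065 -0.02 0 0 0.03 0.06;0.009 0.0065 -0.02 0 0 0.03 0.06;0 0 -0.02 0 0 0 0.06;0 0 -0.02 0 0 0 0.06;0 0 0 0 0 0 0.06;0 0 0 0 0 0 0.06"

```text
time: 3.5
eef_pos: [0.6519, -0.117, 0.0632]
tcp_rot: [-3.098, -0.517, 0.004]
ft_force: [0.2, 0.1, 1.4]
grip_width: 0.0601
```

```bash
python3 - <<'E'
from h import *
s=state(); print(s["eef_pos"].round(4),s["tcp_rot"].round(3))
p=capture("scene"); a=p["color"][200:280,260:360,::-1]; t=capture("top")["color"][110:190,350:450,::-1]
cv2.imwrite("pics/c1.png",cv2.resize(np.hstack([a,t]),None,fx=4,fy=4,interpolation=cv2.INTER_CUBIC))
E
```

```text
[ 0.6519 -0.117   0.0632] [-3.098 -0.517  0.004]
```

View pics/c1.png

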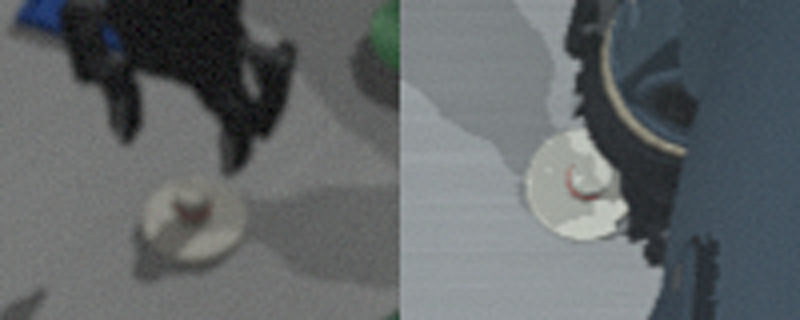

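The crop shows a white brim with a plug-up, red-banded plug at scene pixel (309,252), so the choice is confirmed. Now I'll descend and pinch the plug.

Call:
servo_tool --plan "0.004 0.003 -0.015 0 0 0 0.06;0 0 -0.015 0 0 0 0.06;0 0 -0.012 0 0 0 0.06;0 0 -0.008 0 0 0 0.06;0 0 0 0 0 0 0.06;0 0 0 0 0 0 0.06"

```text
time: 4.1
eef_pos: [0.6573, -0.1141, 0.0147]
tcp_rot: [3.098, 0.517, 0.001]
ft_force: [0.2, -0.5, -0.1]
grip_width: 0.0599
```

Call:
servo_tool --plan "0 0 0 0 0 0 0.015;0 0 0 0 0 0 0.015;0 0 0 0 0 0 0.015;0 0 0 0 0 0 0.015;0 0 0 0 0 0 0.015;0 0 0 0 0 0 0.015;0 0 0 0 0 0 0.015;0 0 0 0 0 0 0.015"

```text
time: 4.77
eef_pos: [0.6576, -0.114, 0.015]
tcp_rot: [3.098, 0.518, 0.002]
ft_force: [-0.7, 0.4, 4.9]
grip_width: 0.0199
```

Call:
servo_tool --plan "0 0 0.01 0 0 0 0.015;0 0 0.02 0 0 0 0.015;0 0 0.02 0 0 0 0.015;0 0 0.02 0 0 0 0.015;0 0 0 0 0 0 0.015;0 0 0 0 0 0 0.015"

```text
time: 5.27
eef_pos: [0.6578, -0.114, 0.0856]
tcp_rot: [3.098, 0.518, 0.004]
ft_force: [1.0, -0.4, -2.2]
grip_width: 0.0198
```

```bash
python3 - <<'E'
from h import *
s=state(); print(s["eef_pos"].round(4),s["tcp_rot"].round(3),s["grip_width"],s["ft_force"].round(2))
p=capture("scene"); a=p["color"][180:280,250:370,::-1]
cv2.imwrite("pics/c2.png",cv2.resize(a,None,fx=4,fy=4,interpolation=cv2.INTER_CUBIC))
E
```

```text
[ 0.6578 -0.114   0.0856] [3.098 0.518 0.004] 0.019814556115583123 [ 0.97 -0.42 -2.19]
```

View pics/c2.png

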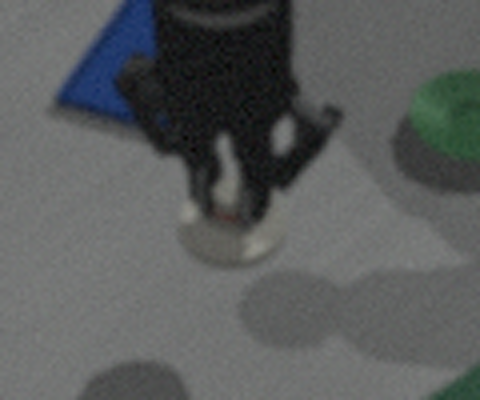

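Call:
servo_tool --plan "-0.011 0.0065 0 0 0 0 0.015;-0.022 0.013 0 0 0 0 0.015;-0.022 0.013 0 0 0 0 0.015;-0.022 0.013 0 0 0 0 0.015;-0.022 0.013 0 0 0 0 0.015;-0.022 0.013 0 0 0 0 0.015;-0.022 0.013 0 0 0 0 0.015;-0.022 0.013 0 0 0 0 0.015;-0.011 0.0065 0 0 0 0 0.015;0 0 0 0 0 0 0.015;0 0 0 0 0 0 0.015;0 0 0 0 0 0 0.015"

```text
time: 6.32
eef_pos: [0.4816, -0.0101, 0.0836]
tcp_rot: [3.098, 0.518, 0.0]
ft_force: [0.1, -0.3, -1.2]
grip_width: 0.0199
```

Call:
servo_tool --plan "0 0 -0.015 0 0 0 0.015;0 0 -0.02 0 0 0 0.015;0 0 -0.015 0 0 0 0.015;0 0 -0.005 0 0 0 0.015;0 0 0 0 0 0 0.015;0 0 0 0 0 0 0.015"

```text
time: 6.82
eef_pos: [0.4814, -0.0102, 0.0289]
tcp_rot: [-3.099, -0.517, 0.001]
ft_force: [1.5, 0.2, -0.3]
grip_width: 0.0195
```

```bash
python3 - <<'E'
from h import *
s=state(); print(s["eef_pos"].round(4),s["tcp_rot"].round(3),s["grip_width"],s["ft_force"].round(2))
p=capture("scene"); a=p["color"][140:240,240:360,::-1]
cv2.imwrite("pics/c3.png",cv2.resize(a,None,fx=5,fy=5,interpolation=cv2.INTER_CUBIC))
E
```

```text
[ 0.4814 -0.0102  0.0289] [-3.099e+00 -5.170e-01  1.000e-03] 0.019487365787871264 [ 1.5   0.19 -0.28]
```

View pics/c3.png

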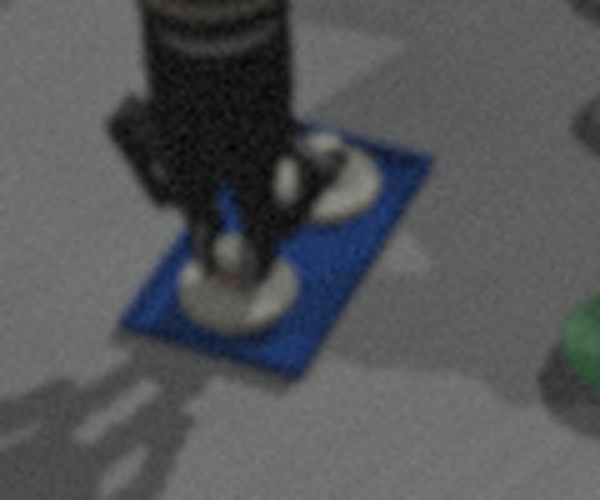

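Call:
servo_tool --plan "0 0 -0.005 0 0 0 0.015;0 0 -0.003 0 0 0 0.015;0 0 -0.0015 0 0 0 0.015;0 0 0 0 0 0 0.015;0 0 0 0 0 0 0.015"

```text
time: 7.28
eef_pos: [0.4809, -0.0098, 0.0194]
tcp_rot: [3.099, 0.518, -0.0]
ft_force: [0.2, -0.2, -1.1]
grip_width: 0.0198
```

Call:
servo_tool --plan "0 0 -0.001 0 0 0 0.015;0 0 0 0 0 0 0.015;0 0 0 0 0 0 0.015"

```text
time: 7.53
eef_pos: [0.4812, -0.0098, 0.0189]
tcp_rot: [3.098, 0.518, 0.001]
ft_force: [-2.0, 0.3, 6.4]
grip_width: 0.0198
```

Call:
servo_tool --plan "0 0 0 0 0 0 0.05;0 0 0 0 0 0 0.05;0 0 0 0 0 0 0.05;0 0 0 0 0 0 0.05;0 0 0 0 0 0 0.05;0 0 0.02 0 0 0 0.05;0 0 0.03 0 0 0 0.05;0 0 0.03 0 0 0 0.085;0 0 0.03 0 0 0 0.085;0 0 0 0 0 0 0.085"

```text
time: 8.37
eef_pos: [0.4838, -0.0099, 0.1335]
tcp_rot: [3.097, 0.517, 0.012]
ft_force: [0.5, -0.8, -0.8]
grip_width: 0.0836
```

Call:
servo_tool --plan "0.0028 0.0155 0 0 0 0.022 0.085;0.0056 0.031 0 0 0 0.044 0.085;0.0056 0.031 0 0 0 0.044 0.085;0.0056 0.031 0 0 0 0.044 0.085;0.0056 0.031 0 0 0 0.044 0.085;0.0056 0.031 0 0 0 0.044 0.085;0.0056 0.031 0 0 0 0.044 0.085;0.0056 0.031 -0.005 0 0 0.044 0.085;0.0056 0.031 -0.01 0 0 0.044 0.085;0.0056 0.031 -0.01 0 0 0.044 0.085;0.0028 0.0155 -0.01 0 0 0.022 0.085;0 0 0 0 0 0 0.085"

```text
time: 9.37
eef_pos: [0.5362, 0.3027, 0.0905]
tcp_rot: [-2.908, -1.187, 0.004]
ft_force: [-0.3, -0.5, -0.2]
grip_width: 0.085
```

```bash
python3 - <<'E'
from h import *
s=state(); print(s["eef_pos"].round(4),s["tcp_rot"].round(3))
D={"up":(.482,-.010,.012),"in":(.4485,.0935,.012),"down":(.5395,.3005,.034)}
for n in ["top","scene"]:
    p=capture(n); print(n,traybox(p))
    for k,(b,sc) in measure(p,D).items(): print(k,b.round(4),round(float(sc),1))
    if n=="scene":
        print("tcp px",proj(p,s["eef_pos"])); a=p["color"][70:220,250:450,::-1]
        cv2.imwrite("pics/c4.png",cv2.resize(a,None,fx=4,fy=4,interpolation=cv2.INTER_CUBIC))
E
```

```text
[0.5362 0.3027 0.0905] [-2.908 -1.187  0.004]
top ((460.6038513183594, 43.72369384765625), (107.33049011230469, 190.74908447265625), 19.43288230895996)
up [ 0.478 -0.01 ] 59.1
in [0.4465 0.0935] 59.1
down [0.5375 0.2995] 21.7
scene ((467.1811828613281, 40.50935363769531), (106.58399963378906, 191.78463745117188), 19.36507225036621)
up [ 0.482 -0.01 ] 31.5
in [0.4505 0.0935] 29.7
down [0.5415 0.3005] 15.0
tcp px [373.64648672 132.59974949]
```

View pics/c4.png

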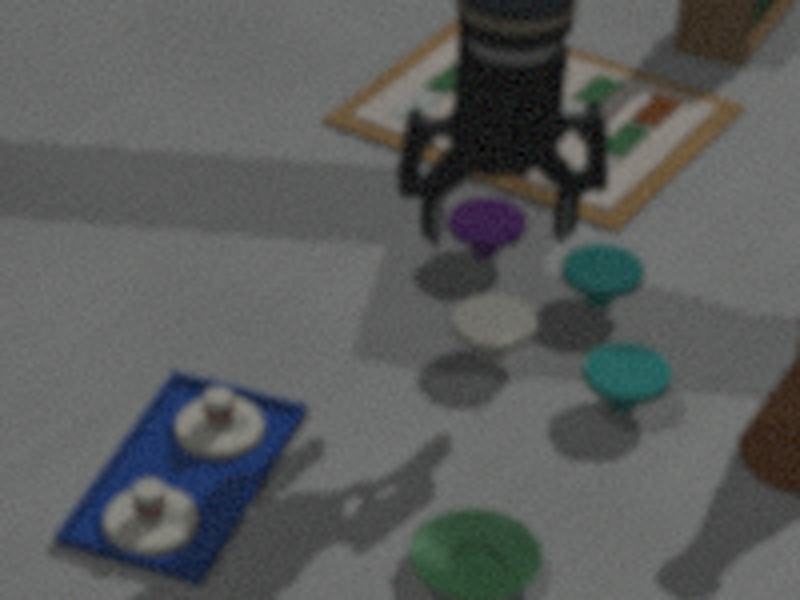

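The picture shows stopper_up standing in the tray end at crop (150,515). The white stopper_down is at crop (495,320), clear of the purple one (487,222) and the turquoise ones (603,268) and (627,373). Now I'll descend on it.

Call:
servo_tool --plan "0.003 -0.0025 -0.005 0 0 0 0.085;0 0 -0.015 0 0 0 0.085;0 0 -0.015 0 0 0 0.085;0 0 -0.015 0 0 0 0.085;0 0 -0.015 0 0 0 0.085;0 0 -0.012 0 0 0 0.085;0 0 0 0 0 0 0.085;0 0 0 0 0 0 0.085"

```text
time: 10.13
eef_pos: [0.54, 0.2962, 0.0164]
tcp_rot: [2.912, 1.179, -0.001]
ft_force: [0.8, 0.6, 0.5]
grip_width: 0.0851
```

Call:
servo_tool --plan "0 0 0 0 0 0 0.075;0 0 0 0 0 0 0.07;0 0 0 0 0 0 0.065;0 0 0 0 0 0 0.055;0 0 0 0 0 0 0.055;0 0 0 0 0 0 0.055;0 0 0 0 0 0 0.055;0 0 0 0 0 0 0.055"

```text
time: 10.8
eef_pos: [0.5408, 0.2979, 0.0182]
tcp_rot: [2.911, 1.181, 0.004]
ft_force: [-1.7, -1.3, 10.3]
grip_width: 0.0612
```

Call:
servo_tool --plan "0 0 0.005 0 0 0 0.055;0 0 0.015 0 0 0 0.055;0 0 0.02 0 0 0 0.055;0 0 0.02 0 0 0 0.055;0 0 0.01 0 0 0 0.055;0 0 0 0 0 0 0.055;0 0 0 0 0 0 0.055"

```text
time: 11.38
eef_pos: [0.5401, 0.2978, 0.0865]
tcp_rot: [-2.911, -1.181, -0.001]
ft_force: [0.3, -0.7, -2.5]
grip_width: 0.0612
```

```bash
python3 - <<'E'
from h import *
s=state(); print(s["eef_pos"].round(4),s["tcp_rot"].round(3))
p=capture("scene"); a=p["color"][90:180,320:440,::-1]
cv2.imwrite("pics/c5.png",cv2.resize(a,None,fx=5,fy=5,interpolation=cv2.INTER_CUBIC))
E
```

```text
[0.5401 0.2978 0.0865] [-2.911e+00 -1.181e+00 -1.000e-03]
```

View pics/c5.png

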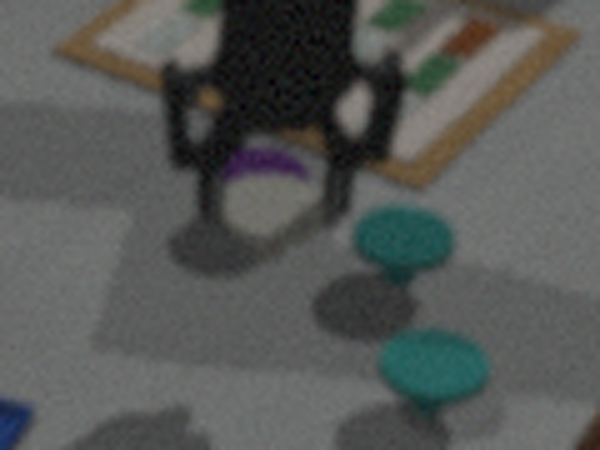

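Call:
servo_tool --plan "-0.0038 -0.0128 0 0 0 -0.022 0.055;-0.0076 -0.0256 0 0 0 -0.044 0.055;-0.0076 -0.0256 0 0 0 -0.044 0.055;-0.0076 -0.0256 0 0 0 -0.044 0.055;-0.0076 -0.0256 0 0 0 -0.044 0.055;-0.0076 -0.0256 0 0 0 -0.044 0.055;-0.0076 -0.0256 0 0 0 -0.044 0.055;-0.0076 -0.0256 0 0 0 -0.044 0.055;-0.0076 -0.0256 0 0 0 -0.044 0.055;-0.0076 -0.0256 0 0 0 -0.044 0.055;-0.0038 -0.0128 0 0 0 -0.022 0.055;0 0 0 0 0 0 0.055"

```text
time: 12.43
eef_pos: [0.4619, 0.0394, 0.0852]
tcp_rot: [3.099, 0.512, -0.005]
ft_force: [0.6, 0.6, -0.7]
grip_width: 0.0615
```

Call:
servo_tool --plan "0 0 -0.005 0 0 0 0.055;0 0 -0.005 0 0 0 0.055;0 0 0 0 0 0 0.055;0 0 0 0 0 0 0.055"

```text
time: 12.77
eef_pos: [0.4637, 0.0424, 0.0756]
tcp_rot: [-3.098, -0.52, 0.002]
ft_force: [-0.2, 0.2, -0.1]
grip_width: 0.061
```

```bash
python3 - <<'E'
from h import *
s=state(); print(s["eef_pos"].round(4),s["tcp_rot"].round(3),s["ft_force"].round(1))
D={"dn":(s["eef_pos"][0],s["eef_pos"][1],s["eef_pos"][2]-.018+.034)}
p=capture("scene"); print(measure(p,D)); a=p["color"][135:225,250:360,::-1]
cv2.imwrite("pics/c6.png",cv2.convertScaleAbs(cv2.resize(a,None,fx=6,fy=6,interpolation=cv2.INTER_CUBIC),alpha=1.5))
E
```

```text
[0.4637 0.0424 0.0756] [-3.098e+00 -5.200e-01  2.000e-03] [-0.2  0.2 -0.1]
{'dn': (array([0.46371202, 0.04437152]), np.float32(22.195848))}
```

View pics/c6.png

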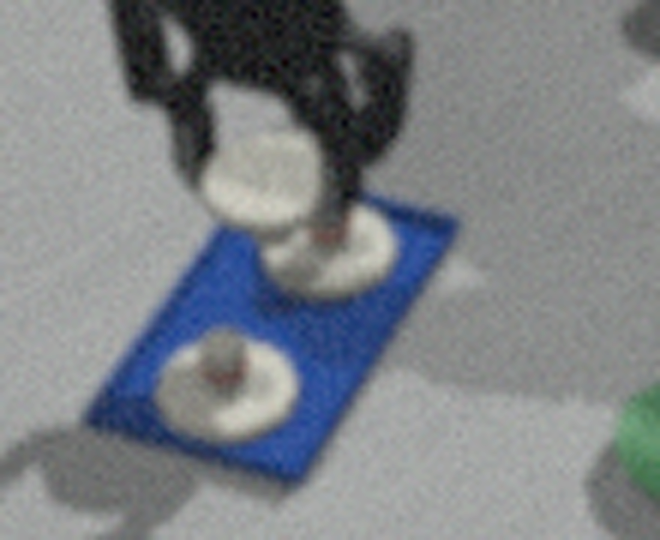

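Call:
servo_tool --plan "0 -0.002 -0.01 0 0 0 0.055;0 0 -0.015 0 0 0 0.055;0 0 -0.015 0 0 0 0.055;0 0 -0.007 0 0 0 0.055;0 0 0 0 0 0 0.055;0 0 0 0 0 0 0.055"

```text
time: 13.32
eef_pos: [0.4639, 0.0399, 0.0294]
tcp_rot: [-3.098, -0.519, 0.001]
ft_force: [-0.4, -0.1, -1.7]
grip_width: 0.0612
```

Call:
servo_tool --plan "0 0 -0.003 0 0 0 0.055;0 0 -0.002 0 0 0 0.055;0 0 0 0 0 0 0.055;0 0 0 0 0 0 0.055"

```text
time: 13.65
eef_pos: [0.4641, 0.0396, 0.0246]
tcp_rot: [3.099, 0.518, 0.0]
ft_force: [0.1, -0.9, -0.7]
grip_width: 0.0614
```

Call:
servo_tool --plan "0 0 -0.0015 0 0 0 0.055;0 0 -0.0015 0 0 0 0.055;0 0 0 0 0 0 0.055;0 0 0 0 0 0 0.055"

```text
time: 13.98
eef_pos: [0.4643, 0.0396, 0.0222]
tcp_rot: [3.099, 0.518, 0.002]
ft_force: [-2.9, 0.2, 10.7]
grip_width: 0.0614
```

```bash
python3 - <<'E'
from h import *
s=state(); print(s["eef_pos"].round(4),s["tcp_rot"].round(3),s["ft_force"].round(1))
p=capture("scene"); a=p["color"][135:225,250:360,::-1]
cv2.imwrite("pics/c7.png",cv2.convertScaleAbs(cv2.resize(a,None,fx=6,fy=6,interpolation=cv2.INTER_CUBIC),alpha=1.5))
E
```

```text
[0.4643 0.0396 0.0222] [3.099e+00 5.180e-01 2.000e-03] [-2.9  0.2 10.7]
```

View pics/c7.png

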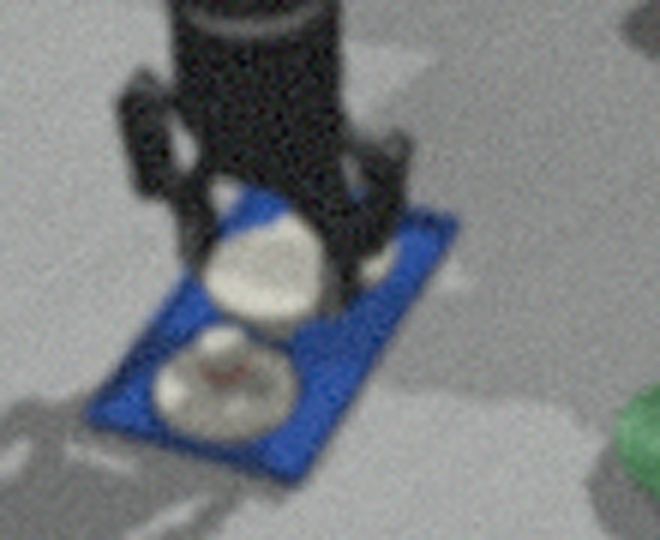

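Call:
servo_tool --plan "0 0 0 0 0 0 0.065;0 0 0 0 0 0 0.07;0 0 0 0 0 0 0.08;0 0 0 0 0 0 0.085;0 0 0 0 0 0 0.085;0 0 0 0 0 0 0.085;0 0 0.01 0 0 0 0.085;0 0 0.03 0 0 0 0.085;0 0 0.03 0 0 0 0.085;0 0 0.03 0 0 0 0.085;0 0 0.03 0 0 0 0.085"

```text
time: 14.95
eef_pos: [0.4636, 0.0396, 0.1527]
tcp_rot: [-3.099, -0.518, 0.001]
ft_force: [1.2, 0.2, 0.1]
grip_width: 0.0851
```

Call:
servo_tool --plan "0.01 -0.03 0.01 0 0 0 0.085;0.01 -0.03 0.01 0 0 0 0.085;0.01 -0.03 0 0 0 0 0.085;0.01 -0.03 0 0 0 0 0.085;0.01 -0.03 0 0 0 0 0.085;0.01 -0.03 0 0 0 0 0.085;0.01 -0.03 0 0 0 0 0.085;0.01 -0.03 0 0 0 0 0.085;0.01 -0.03 0 0 0 0 0.085;0 0 0 0 0 0 0.085;0 0 0 0 0 0 0.085"

```text
time: 15.87
eef_pos: [0.5539, -0.2318, 0.1706]
tcp_rot: [-3.099, -0.514, 0.001]
ft_force: [-0.4, 0.7, -0.0]
grip_width: 0.0851
```

```bash
python3 - <<'E'
from h import *
s=state(); print(s["time"],s["eef_pos"].round(4),s["ft_force"].round(1))
D={"up":(.48,-.010,.012),"in":(.4485,.0935,.012),"dn":(.464,.042,.038)}
I=[]
for n in ["top","scene"]:
    p=capture(n); M=measure(p,D)
    for k in M: print(n,k,M[k][0].round(4),round(float(M[k][1]),1))
    d=lambda a,b:np.linalg.norm(M[a][0]-M[b][0]).round(4)
    print("in-up",d("in","up"),"dn-in",d("dn","in"),"dn-up",d("dn","up"))
    u=proj(p,[.464,.042,.02]).astype(int); I.append(p["color"][u[1]-45:u[1]+45,u[0]-60:u[0]+60,::-1])
cv2.imwrite("pics/c8.png",cv2.convertScaleAbs(cv2.resize(np.vstack(I),None,fx=3.3,fy=3.3,interpolation=cv2.INTER_CUBIC),alpha=1.4))
E
```

```text
15.8667 [ 0.5539 -0.2318  0.1706] [-0.4  0.7 -0. ]
top up [ 0.48 -0.01] 42.4
top in [0.4475 0.0935] 47.3
top dn [0.462 0.041] 45.2
in-up 0.1085 dn-in 0.0545 dn-up 0.0541
scene up [ 0.483 -0.01 ] 29.0
scene in [0.4505 0.0945] 17.2
scene dn [0.466 0.041] 21.9
in-up 0.1094 dn-in 0.0557 dn-up 0.0538
```

View pics/c8.png

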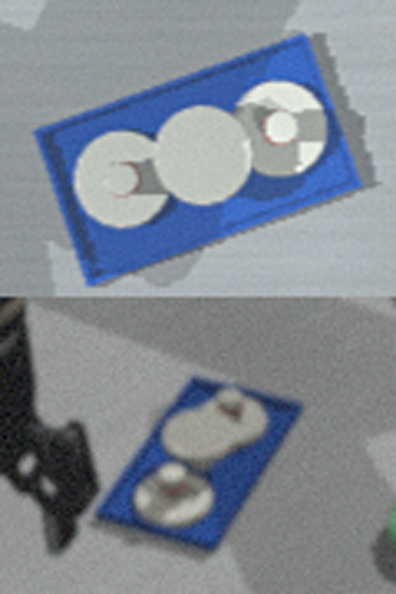

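The middle disc at (203,155) overlaps both neighbours' brims and lies level. The other two stand plug up at the two ends, and both cameras agree on the spacings.

```bash
python3 -c "
from h import *
print(hand_in())"
```

```text
the job is handed in; nothing more can be done
None
```

The row is packed and the job is handed in, after about 16 s of the 58 s limit. I pinched stopper_up by its plug and stood it at the tray's -y end. Then I pinched the white stopper_down across its brim and lowered it into the gap until it touched the floor. The purple and turquoise look-alikes were left alone.

**Final checks, from both cameras:**

| Distance between centres | Measured | Limit |
|---|---|---|
| stopper_in to stopper_up | about 109 mm | over 85 mm |
| stopper_down to stopper_in | about 55 mm | under 64 mm |
| stopper_down to stopper_up | about 54 mm | under 64 mm |

- **Height and tilt:** stopper_down met the floor at the expected height, about 11 N on the wrist. In the last picture all three look level and the gripper is clear. I judged tilt from the pictures only, with no direct measurement.
- **Disagreements:** the two cameras differed by 3–4 mm in absolute x for the stoppers (about 6 mm for the tray centre), so I used averages. While held, stopper_down looked slightly tilted about the jaw axis, but it settled flat when released.

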